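# Close up and hook a cantilever sewing box

## Task

Close up the wooden cantilever sewing box for the day: with the fingertips push both swung-out trays up and over until each lies fully home on the base, then push the small brass hook on top round until it stops, so that it holds the two trays together. Only push: do not pinch, grip or lift anything, do not force it, leave the box standing where it is, and leave the small things lying round it undisturbed.

Things in the scene. Friction and masses are not known exactly. Their poses are not given: they have to be found in the camera images.
- box: light wooden sewing box, loose but heavy (about 3 kg), its base 140 x 240 x 75 mm. Origin: centre of the underside, on the worktop. Box axes: z up, y to the left-hand tray, x away from the robot when the box stands square. 'Box' directions and places in the other entries are in this frame (m)
- left_side (a point): left (box +y) tray: wooden tray, 140 mm deep (box x), 119 wide (box y), 60 high, open on top, spools on pins in it, carried level on 100 mm swing arms. Origin: middle of its OUTER wall, the plain flat upright wall, to be pushed anywhere along it; the rim is 30 mm above, the underside 30 mm below. Fully open it is 247 mm out from the box's middle, home 120 mm
- right_side (a point): right (box -y) tray: wooden tray, 140 mm deep (box x), 119 wide (box y), 60 high, open on top, spools on pins in it, carried level on 100 mm swing arms. Origin: middle of its OUTER wall, the plain flat upright wall, to be pushed anywhere along it; the rim is 30 mm above, the underside 30 mm below. Mirror image of the left one
- swing_left (a joint): left tray's arms (rad): 0 fully open, out to the left; 1.38 home. With s this value, left_side is at box x = 0, y = 0.1195 + 0.10 (sin(0.69-s) + 0.6365), z = 0.107 + 0.10 (cos(0.69-s) - 0.7712): it rises 23 mm half-way, so the fingertip should rise with it. About 5 to 8 N towards the box moves it at first, less past the top; stiff hinges, it stays where left
- swing_right (a joint): the same for the right tray: 0 fully open, out to the right; 1.38 home; right_side mirrors left_side (box y negative)
- hook (a joint): brass hook's turn about its upright pivot on the left tray (rad): 0 points to box -x; turns counter-clockwise from above to 1.57, its stop, where it points to box -y across the joint of the closed trays and its notch catches a headed brass pin on the right tray. Stays where left; about 0.5 N on the knob turns it
- pivot (a point): pivot of the hook, 4 mm above the left tray's rim, near its inner wall. With the left tray home it is at box x = 0.02, y = 0.020, z = 0.141
- knob (a point): upright thumb knob at the hook's free end: a brass stud 13 mm across, 52 mm from the pivot. Point on its axis; the stud reaches 10 mm above and 14 mm below it, to 2.5 mm above the rims. Only the heads of the pin (12.5 mm) and the pivot (8 mm) also stand above the rims
- wax_tin: bystander on the worktop: round green tin, 70 mm across, 25 mm high; origin under its centre (it stands or lies under a swung-out tray)
- matchbox: bystander on the worktop: red matchbox, 36 x 54 x 16 mm; origin under its centre (it stands or lies under a swung-out tray)
- spool_loose: bystander on the worktop: small thread spool standing on the worktop, 29 mm across, 40 mm high; origin under its centre (it stands or lies under a swung-out tray)
- peg_0: bystander on the worktop: red clothes peg, 72 mm long; origin under its centre
- peg_1: bystander on the worktop: wooden clothes peg, 72 mm long; origin under its centre
- scissors: bystander on the worktop: scissors with blue handles, 199 mm long; origin under its centre

How it is judged:
By the outcome, as a careful person would: the job done as asked, in the order asked, and still so for the second after the job is handed in, with the robot touching nothing.
It also fails if it takes over 72 s, if anything falls off the work surface, if the arm or the gripper's body presses on something with over 40 N, if the wrist force passes 120 N, or if a joint passes its speed limit or range.

## Robot

A 7-joint arm with a two-finger parallel gripper is mounted at the origin on a cart in front of the work surface, level with it; the furniture and walls round the work are solid. World frame = base frame: x ahead of the robot, y to its left, z up, the work surface at z = 0. Lengths are in mm, angles in rad, forces in N, time in s.
With the tool pointing down it reaches from about 400 to 875 mm from the base axis. Payload 4.4 kg.
Tool frame: the origin (TCP) lies on the mounting face of the last link; the fingertips stand 173 mm ahead of it and the grasp point (between the pads) lies 155 mm ahead of it; z points along the fingers, y is the line along which they close (so a half turn about z gives the same grasp; the last joint's range is limited). The gripper opens to 85 mm and grips with 20 to 120 N. Pads are 22 mm wide; open, the fingers measure 114 mm over their backs; the gripper's body (76 mm by 85 mm) begins 54 mm behind the grasp point. The pads swing forward as they close: fully open they stand 13 mm farther back than shut.
Start: joints at [-1.177, 0.628, 0.038, 1.517, -0.027, 0.996, -0.02], TCP at [288.434, 582.513, 404.713] pointing down, gripper open.
Joint ranges: [-3.06, 3.06], [-0.37, 2.12], [-1.25, 1.32], [0.18, 2.47], [-1.1, 4.24], [0.23, 1.98], [-2.94, 2.94]. Speed limits (rad/s): [2.57, 2.57, 3.14, 3.14, 3.14, 3.14, 3.14].

## Interface

Orientations are given as [roll, pitch, yaw] about the fixed x, y, z axes, in that order (R = Rz(yaw) Ry(pitch) Rx(roll)).
In Python, from cell import * gives the robot as it stands. The module is installed in compiled form; this text tells all that it offers.
- The arm moves only by the tool jog_arm, never from a script. Its argument "steps" is a list of rows, each a list of 7 numbers: the opening, from -1 (shut) to 1 (fully open), so that 0 is half open, then the shift along the tool's x, y, z as a fraction of full scale, then the turn, a rotation vector about the tool's x, y, z as a fraction of full scale. A call has 1 to 10 rows; each row shifts and turns the commanded pose from where the row before left it, along the tool's axes as they then stand; what a row does not reach is not made up. Full scale, the value 1, is 500 mm for a shift and 2 rad for a turn. A row lasts 1/8 s, in which the tool goes at most 62.5 mm and 10.7 degrees, less where a joint would pass 70% of its speed; a pose out of reach is approached as far as the arm can. A call with a number of a shift or a turn outside -1 to 1 is refused whole. A call with a gripper value outside its range is refused whole. The fingers move at their own pace and stop on an object; the grip force is fixed at half the most. Time passes only in rows, so rows that do not move let the fingers close. It gives the time, the measured TCP pose, the force, the opening and the grip force at its end, in the units of the state.
- read_state(): the state, without advancing time (a new reading comes with each control period).
- get_image(name): name is "scene" or "top"; returns a dict with "pixels" (400x640x3 uint8, red, green, blue), "depth" (400x640 float32, mm along the optical axis (not along the pixel's ray), 0 where there is no reading), "vertical_fov" (degrees; the focal length in pixels is half the picture's height over the tangent of half this angle, whatever the lens; pixels are square), "cx", "cy" (the principal point, pixels), "R" (3x3) and "t" (3): a world point X has camera coordinates R X + t. Camera axes: x right, y down, z forward; pixel columns grow to the right and rows downward; lengths in mm; the calibration is good to about 2 mm. A picture is of the moment at which its call begins.
- finish_job(): hands the job in; it is judged then, once.
The state is a dict: "clock": time; "qpos": joint angles; "qd": joint speeds; "tau": joint torques, N m; "eef_pos": TCP position; "tool_rot": TCP orientation; "force": force on the tool from outside, world axes, zero at the start; "torque": the same for the moment, N m; "width": finger opening in mm; "gripper_force": force on a finger pad.
Only numpy, scipy, OpenCV 4.12 (cv2) and the standard library are available. Lean on these libraries where they do the work, as an engineer would, in place of code of your own. Each camera call takes 0.05 s, during which the arm holds its last target. There are 200 camera calls.

## Working session

There is one attempt and no reset: what is moved stays moved. The work goes in short steps, Python scripts to look and compute and a tool call to move; the robot and the scene stay as the last step left them, time stands still between calls to the robot, and variables do not carry over. Pictures are saved under pics/ and viewed, at most 10 in all, crops included, and the job is handed in when it is done.

Besides the shell and the picture viewer there is one more tool, called by a JSON object that holds its "name" and its "arguments", one argument or row to a line. jog_arm: Moves the arm, as the interface text tells. Shift numbers are shares of 500 mm and turn numbers shares of 2 rad, none past 1 either way. Its arguments: {"type":"object","properties":{"steps":{"type":"array"}},"required":["steps"]}

```bash
mkdir -p pics
cat > h.py <<'E'
from cell import *
import numpy as np, cv2
def K(im):
    f=200/np.tan(np.radians(im["vertical_fov"])/2); return f
def cloud(im):
    f=K(im); v,u=np.mgrid[0:400,0:640]; d=im["depth"]
    P=np.stack([(u-im["cx"])/f*d,(v-im["cy"])/f*d,d],-1)
    return (P-np.array(im["t"]))@np.array(im["R"])
def save(im,n): cv2.imwrite("pics/"+n,cv2.cvtColor(im["pixels"],cv2.COLOR_RGB2BGR))
E
python3 - <<'E'
from h import *
print(read_state())
for n in ("scene","top"):
    im=get_image(n); save(im,n+"0.png"); np.save(n+"0.npy",cloud(im))
    print(n,im["vertical_fov"],im["cx"],im["cy"],np.round(im["R"],3).tolist(),np.round(im["t"]), "cam", -np.array(im["R"]).T@im["t"])
E
```

```text
{'clock': 0.0, 'qpos': array([-1.17678891,  0.62933687,  0.03840839,  1.51837156, -0.02697197,
        0.99631034, -0.02001493]), 'qd': array([-0.00010378,  0.00028177, -0.00105299,  0.00104359, -0.00132425,
       -0.00080904, -0.00087808]), 'tau': array([ 1.58387782e-03, -5.63403153e+01,  1.22649629e+00, -1.93446100e+01,
        1.09285698e-02,  1.04360981e-02, -1.72863622e-06]), 'eef_pos': array([288.28047348, 582.24102872, 403.79303443]), 'tool_rot': array([-3.13968386e+00,  2.87123638e-05,  2.68181266e+00]), 'force': array([-0.55931891,  0.58754348,  0.24125029]), 'torque': array([ 0.01808089,  0.01333055, -0.05241662]), 'gripper_force': 0.0, 'width': 85.36497453935175}
scene 42.33165429601378 326.0387047049829 207.26281227171293 [[-0.937, -0.348, -0.013], [-0.258, 0.72, -0.644], [0.234, -0.6, -0.765]] [ 523.  192. 1480.] cam [ 194.34581337  931.99085976 1263.22687758]
top 55.792182877033426 319.1203877748177 202.82079797704796 [[-0.012, -1.0, 0.005], [-0.995, 0.012, -0.101], [0.101, -0.007, -0.995]] [ 34. 558. 938.] cam [460.77016047  33.36101772 989.48463839]
```

View pics/scene0.png

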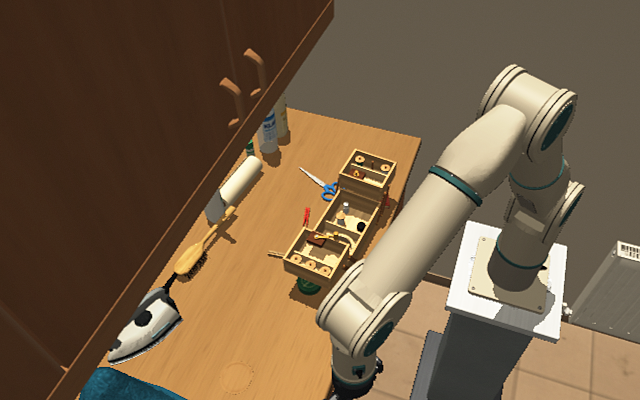

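View pics/top0.png

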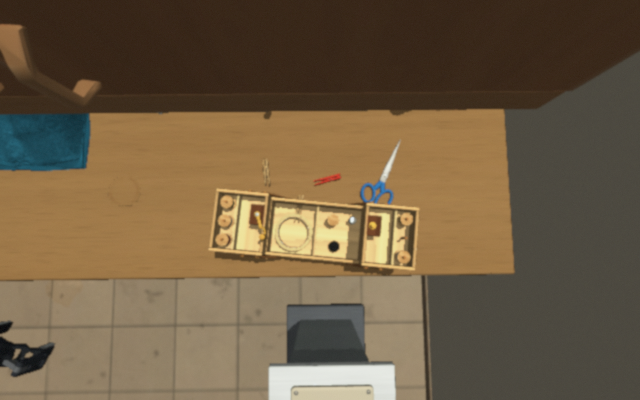

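The scene view shows the box at about (340,215), with the left tray at (318,252) and the right at (367,168). In the top view the left tray is at (240,222), the right at (390,238), the hook (brass) at (261,226), and the pegs and scissors lie behind the box at rows 145-200.

```bash
python3 - <<'E'
from h import *
C=np.load("top0.npy"); z=C[...,2]
print("table z",np.median(z[140:160,150:250]))
m=((z>128)&(z<146)).astype(np.uint8); m[:, :190]=0; m[:180]=0;m[275:]=0
n,l,s,c=cv2.connectedComponentsWithStats(m,connectivity=8)
for i in range(1,n):
    if s[i,4]>80:
        P=C[l==i]; r=cv2.minAreaRect(P[:,:2].astype(np.float32)); print(s[i],np.median(P[:,2]),r,cv2.boxPoints(r).round().tolist())
m=((z>60)&(z<85)).astype(np.uint8); m[:, :260]=0; m[:180]=0;m[275:]=0;m[:,370:]=0
P=C[m>0]; r=cv2.minAreaRect(P[:,:2].astype(np.float32)); print("base",np.median(P[:,2]),r)
# others
for a in [(160,185,260,272),(172,188,312,343),(140,205,358,402)]:
    Q=C[a[0]:a[1],a[2]:a[3]]; q=Q[(Q[...,2]>5)&(Q[...,2]<40)]; print(a,q.min(0).round(),q.max(0).round()) if len(q) else 0
# table front edge, cabinet
Q=C[:, 150]; print([(i,Q[i].round().tolist()) for i in range(80,290,12)])
E
python3 - <<'E'
import cv2
a=cv2.imread('pics/top0.png')[130:280,190:430]; b=cv2.resize(a,None,fx=3.3,fy=3.3,interpolation=cv2.INTER_CUBIC)
cv2.imwrite('pics/crop0.png',b)
E
```

```text
table z -0.7271894730858979
[538 180  13  95 445] 136.9859920929788 ((487.5721130371094, -479.8744812011719), (213.25961303710938, 4.563445091247559), 0.3552795648574829) [[381.0, -478.0], [381.0, -483.0], [594.0, -481.0], [594.0, -477.0]]
[209 188  61  63 839] 134.46215925187835 ((507.3707580566406, 208.107666015625), (120.4096450805664, 139.9388427734375), 83.71315002441406) [[431.0, 156.0], [570.0, 141.0], [584.0, 260.0], [444.0, 276.0]]
[398 209  19  58 259] 135.04635638125913 ((466.9901123046875, -167.8772430419922), (31.070716857910156, 127.00174713134766), 83.67578887939453) [[402.0, -176.0], [528.0, -190.0], [532.0, -159.0], [406.0, -145.0]]
[401 212  12  13 126] 134.3885511597003 ((510.3174133300781, -170.18995666503906), (25.40618896484375, 27.332050323486328), 89.42105865478516) [[497.0, -183.0], [524.0, -183.0], [524.0, -158.0], [497.0, -157.0]]
base 73.68685377121302 ((487.853515625, 27.500411987304688), (251.32261657714844, 152.41357421875), 83.87646484375)
(160, 185, 260, 272) [611. 155.   5.] [675. 174.  14.]
(172, 188, 312, 343) [609. -31.   5.] [638.  40.  14.]
(140, 205, 358, 402) [ 555. -188.    5.] [723. -83.  13.]
[(80, [461.0, 33.0, 989.0]), (92, [610.0, 197.0, 628.0]), (104, [613.0, 215.0, 587.0]), (116, [800.0, 478.0, 1.0]), (128, [768.0, 478.0, -0.0]), (140, [736.0, 478.0, -3.0]), (152, [702.0, 476.0, -2.0]), (164, [669.0, 474.0, 1.0]), (176, [637.0, 472.0, 2.0]), (188, [606.0, 473.0, -3.0]), (200, [574.0, 472.0, -3.0]), (212, [542.0, 470.0, 1.0]), (224, [510.0, 470.0, -1.0]), (236, [479.0, 468.0, 1.0]), (248, [448.0, 468.0, -2.0]), (260, [417.0, 465.0, 2.0]), (272, [386.0, 466.0, -2.0]), (284, [263.0, 848.0, -881.0])]
```

View pics/crop0.png

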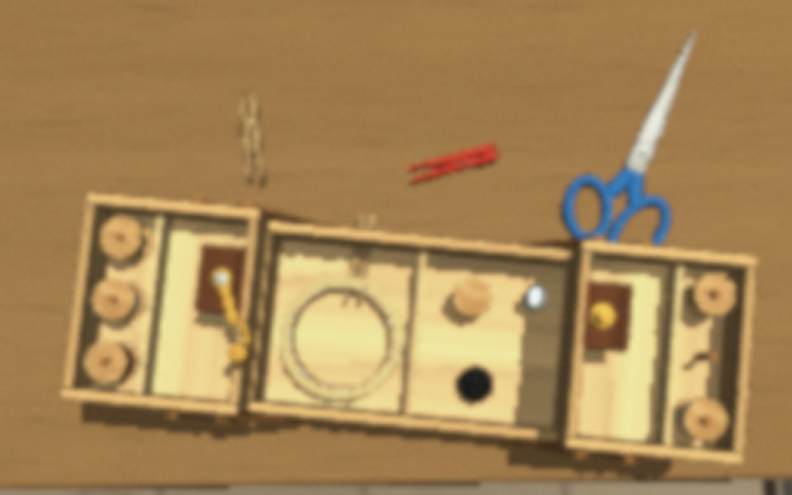

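The crop shows the hook pivot at (222,278), the knob at (238,352), the right tray's pin head at (602,315) and spools near the outer walls. I'll close the right tray first, because the hook on the left then comes down over the right rim. I'm starting by turning the tool square to the box.

{"name": "jog_arm", "arguments": {
  "steps": [
    [-1, 0, 0, 0, 0, 0, 0.0872],
    [-1, 0, 0, 0, 0, 0, 0.0872],
    [-1, 0, 0, 0, 0, 0, 0.0872],
    [-1, 0, 0, 0, 0, 0, 0.0872],
    [-1, 0, 0, 0, 0, 0, 0.0872],
    [-1, 0, 0, 0, 0, 0, 0.0872],
    [-1, 0, 0, 0, 0, 0, 0.0872],
    [-1, 0, 0, 0, 0, 0, 0]
  ]
}}

```text
clock: 1.1
eef_pos: [288.0, 582.5, 404.1]
tool_rot: [3.142, 0.001, 1.463]
force: [0.5, 0.6, 0.2]
width: 0.2
gripper_force: 0.0
```

Run:
```python
from h import *
C=np.load("top0.npy"); ex=np.array([.994,-.11]); ey=np.array([.11,.994]); c=np.array([486.9,21.7])
B=np.stack([(C[...,:2]-c)@ex,(C[...,:2]-c)@ey,C[...,2]],-1)
m=np.zeros(B.shape[:2],bool); m[185:275,195:425]=1
for lo,hi in((-300,-100),(100,300)):
    q=B[m&(B[...,2]>127)&(B[...,2]<150)&(B[...,1]>lo)&(B[...,1]<hi)]
    print(len(q),np.percentile(q,[.5,2,98,99.5],axis=0).round(1).tolist(), "zmax",q[:,2].max())
    print(np.histogram(q[:,1],bins=np.arange(lo,hi,10))[0], np.histogram(q[:,0],bins=np.arange(-90,91,10))[0])
q=B[m&(B[...,2]>145)&(B[...,2]<250)]; print("tall",len(q),q.round().tolist()[:20])
q=B[m&(abs(B[...,2]-74)<6)&(abs(B[...,1])<125)]; print(np.percentile(q,[1,99],axis=0))
```

```text
1094 [[-69.1, -211.7, 127.2], [-68.2, -210.8, 127.6], [69.3, -103.1, 149.8], [70.2, -100.7, 149.9]] zmax 149.99898177086422
[  0   0   0   0   0   0   0   0  37 268 131 146  68 118  29  23  27  85
  81] [  0   0 144  55  81  81  35  28  45  73  59  55 115  92  56 166   9   0]
1500 [[-69.8, 127.5, 127.4], [-68.8, 127.8, 127.9], [68.4, 245.3, 148.6], [69.3, 246.4, 149.3]] zmax 149.9224767897062
[  0   0 110 161  94 110  75  31  34  49  43 171 195 212 215   0   0   0
   0] [  0   4 194  70 104  78  33  51 108 139  93  91 147 107  71 210   0   0]
tall 1740 [[69.0, 244.0, 146.0], [70.0, 238.0, 145.0], [67.0, 242.0, 145.0], [67.0, 237.0, 147.0], [68.0, 235.0, 145.0], [67.0, 232.0, 149.0], [68.0, 231.0, 147.0], [68.0, 228.0, 147.0], [68.0, 226.0, 146.0], [69.0, 224.0, 145.0], [69.0, 222.0, 147.0], [69.0, 219.0, 146.0], [69.0, 217.0, 145.0], [64.0, 246.0, 147.0], [65.0, 239.0, 146.0], [66.0, 230.0, 146.0], [66.0, 226.0, 145.0], [66.0, 221.0, 147.0], [67.0, 217.0, 147.0], [67.0, 214.0, 148.0]]
[[-73.69996263 -93.79447237  68.73763994]
 [ 73.12648252 121.83698602  78.64758597]]
```

Run:
```python
from h import *
C=np.load("top0.npy"); ex=np.array([.994,-.11]); ey=np.array([.11,.994]); c=np.array([486.9,21.7])
B=np.stack([(C[...,:2]-c)@ex,(C[...,:2]-c)@ey,C[...,2]],-1)
m=np.zeros(B.shape[:2],bool); m[185:275,195:425]=1
m&=(abs(B[...,0])<71)
def f(s): return 119.5+100*(np.sin(.69-s)+.6365), 137+100*(np.cos(.69-s)-.7712)
for lo,hi in((-300,-80),(80,300)):
    M=m&(B[...,2]>122)&(B[...,2]<175)&(B[...,1]>lo)&(B[...,1]<hi)
    q=B[M]; h=np.histogram(q[:,2],bins=np.arange(122,176,3)); print(list(zip(h[1],h[0])))
    e=q[abs(q[:,0])>64]; print("side rims z med",np.median(e[:,2]),"y",np.percentile(e[:,1],[1,99]))
for s in (0,.1,.2,.3,.4,.5): print(s,np.round(f(s),1))
q=B[m&(abs(B[...,2]-74)<8)&(abs(B[...,0])<72)&(abs(B[...,0])>64)]; print("base",np.percentile(q,[1,50,99],axis=0).round(1).tolist())
for b in range(-60,125,20): # base side rim z
    k=m&(abs(B[...,0])>64)&(abs(B[...,1]-b)<10)&(B[...,2]>50); print(b,np.median(B[k][:,2]).round(1),end=" ")
```

```text
[(np.int64(122), np.int64(50)), (np.int64(125), np.int64(75)), (np.int64(128), np.int64(100)), (np.int64(131), np.int64(134)), (np.int64(134), np.int64(177)), (np.int64(137), np.int64(63)), (np.int64(140), np.int64(55)), (np.int64(143), np.int64(57)), (np.int64(146), np.int64(424)), (np.int64(149), np.int64(493)), (np.int64(152), np.int64(30)), (np.int64(155), np.int64(0)), (np.int64(158), np.int64(5)), (np.int64(161), np.int64(10)), (np.int64(164), np.int64(0)), (np.int64(167), np.int64(0)), (np.int64(170), np.int64(0))]
side rims z med 149.11461976927478 y [-210.88201921  -93.06283407]
[(np.int64(122), np.int64(85)), (np.int64(125), np.int64(103)), (np.int64(128), np.int64(185)), (np.int64(131), np.int64(234)), (np.int64(134), np.int64(67)), (np.int64(137), np.int64(51)), (np.int64(140), np.int64(73)), (np.int64(143), np.int64(424)), (np.int64(146), np.int64(418)), (np.int64(149), np.int64(39)), (np.int64(152), np.int64(53)), (np.int64(155), np.int64(6)), (np.int64(158), np.int64(1)), (np.int64(161), np.int64(1)), (np.int64(164), np.int64(1)), (np.int64(167), np.int64(5)), (np.int64(170), np.int64(16))]
side rims z med 145.89134510698588 y [127.68467353 244.76697958]
0 [246.8 137. ]
0.1 [238.8 143. ]
0.2 [230.2 148.1]
0.3 [221.2 152.4]
0.4 [211.7 155.7]
0.5 [202.  158.1]
base [[-69.7, -91.9, 70.1], [64.1, 18.3, 74.2], [70.3, 126.0, 78.3]]
-60 73.8 -40 74.4 -20 74.4 0 74.4 20 74.2 40 74.3 60 74.2 80 73.8 100 74.2 120 75.4
```

{"name": "jog_arm", "arguments": {
  "steps": [
    [-1, -0.05, 0.1, 0, 0, 0, 0],
    [-1, -0.07, 0.1, 0, 0, 0, 0],
    [-1, -0.08, 0.08, 0, 0, 0, 0],
    [-1, -0.08, 0.08, 0, 0, 0, 0],
    [-1, -0.08, 0.08, 0, 0, 0, 0],
    [-1, -0.1, 0.04, 0, 0, 0, 0],
    [-1, -0.1, 0.02, 0, 0, 0, 0],
    [-1, -0.1, 0.015, 0, 0, 0, 0],
    [-1, -0.1, 0, 0, 0, 0, 0],
    [-1, -0.1, 0, 0, 0, 0, 0]
  ]
}}

```text
clock: 2.35
eef_pos: [497.0, 125.2, 404.7]
tool_rot: [3.141, 0.0, 1.465]
force: [1.2, -1.1, -0.3]
width: -0.2
gripper_force: 0.0
```

{"name": "jog_arm", "arguments": {
  "steps": [
    [-1, -0.1, 0, 0, 0, 0, 0],
    [-1, -0.1, 0, 0, 0, 0, 0],
    [-1, -0.1, 0, 0, 0, 0, 0],
    [-1, -0.1, 0, 0, 0, 0, 0],
    [-1, -0.1, 0, 0, 0, 0, 0],
    [-1, -0.1, 0, 0, 0, 0, 0],
    [-1, -0.1, 0, 0, 0, 0, 0],
    [-1, -0.05, 0, 0, 0, 0, 0],
    [-1, 0, 0, 0, 0, 0, 0]
  ]
}}

```text
clock: 3.48
eef_pos: [455.4, -247.9, 404.7]
tool_rot: [-3.142, 0.001, 1.46]
force: [0.3, 0.5, -0.5]
width: -0.1
gripper_force: 0.0
```

Run:
```python
from h import *
for n in ("top","scene"):
    im=get_image(n); C=cloud(im); save(im,n+"1.png")
    q=C[(abs(C[...,0]-456)<60)&(abs(C[...,1]+248)<70)&(C[...,2]>190)&(C[...,2]<400)]
    print(n,len(q),q[:,2].min() if len(q) else 0)
    for z in range(195,320,10):
        k=q[abs(q[:,2]-z)<5]
        if len(k)>3: print(z,len(k),k.min(0).round(),k.max(0).round())
```

```text
top 1264 234.586740188598
235 11 [ 446. -242.  235.] [ 467. -236.  239.]
245 27 [ 444. -243.  240.] [ 469. -236.  250.]
255 21 [ 442. -242.  250.] [ 469. -236.  260.]
265 20 [ 442. -247.  260.] [ 461. -236.  270.]
275 42 [ 426. -243.  271.] [ 484. -232.  280.]
285 110 [ 419. -252.  280.] [ 494. -232.  290.]
295 70 [ 411. -249.  290.] [ 501. -230.  300.]
305 114 [ 404. -251.  300.] [ 512. -229.  310.]
315 116 [ 397. -264.  310.] [ 516. -228.  320.]
scene 1048 227.99986650142247
235 8 [ 446. -246.  236.] [ 466. -237.  240.]
245 21 [ 441. -252.  240.] [ 466. -233.  250.]
255 29 [ 440. -250.  250.] [ 468. -232.  260.]
265 23 [ 442. -250.  261.] [ 467. -230.  269.]
275 32 [ 427. -250.  270.] [ 485. -232.  280.]
285 90 [ 421. -264.  280.] [ 493. -230.  290.]
295 72 [ 412. -263.  290.] [ 500. -227.  300.]
305 73 [ 405. -262.  300.] [ 510. -224.  310.]
315 90 [ 397. -252.  310.] [ 513. -225.  320.]
```

{"name": "jog_arm", "arguments": {
  "steps": [
    [-1, 0, 0, 0.076, 0, 0, 0],
    [-1, 0, 0, 0.076, 0, 0, 0],
    [-1, 0, 0, 0.076, 0, 0, 0],
    [-1, 0.03, 0, 0, 0, 0, 0],
    [-1, 0.03, 0, 0, 0, 0, 0],
    [-1, 0.02, 0, 0, 0, 0, 0],
    [-1, 0.01, 0, 0, 0, 0, 0],
    [-1, 0.005, 0, 0, 0, 0, 0],
    [-1, 0, 0, 0, 0, 0, 0]
  ]
}}

```text
clock: 4.7
eef_pos: [461.6, -199.7, 291.4]
tool_rot: [3.139, 0.002, 1.46]
force: [0.6, -3.2, 1.8]
width: 0.1
gripper_force: 1.7
```

{"name": "jog_arm", "arguments": {
  "steps": [
    [-1, 0.0102, 0, -0.0043, 0, 0, 0],
    [-1, 0.0102, 0, -0.0043, 0, 0, 0],
    [-1, 0.0105, 0, -0.0031, 0, 0, 0],
    [-1, 0.0105, 0, -0.0031, 0, 0, 0],
    [-1, 0.0118, 0, -0.002, 0, 0, 0],
    [-1, 0.0118, 0, -0.002, 0, 0, 0],
    [-1, 0.011, 0, -0.0006, 0, 0, 0],
    [-1, 0.011, 0, -0.0006, 0, 0, 0]
  ]
}}

```text
clock: 5.7
eef_pos: [466.0, -154.6, 300.4]
tool_rot: [-3.141, -0.0, 1.461]
force: [1.0, -2.9, -0.8]
width: -0.4
gripper_force: 1.3
```

```bash
cat >> h.py <<'E'
def rims(im,box=(185,275,195,425)):
    C=cloud(im); ex=np.array([.994,-.11]); ey=np.array([.11,.994]); c=np.array([486.9,21.7])
    B=np.stack([(C[...,:2]-c)@ex,(C[...,:2]-c)@ey,C[...,2]],-1)
    m=(abs(B[...,0])<71)&(abs(B[...,0])>64)&(B[...,2]>128)&(B[...,2]<175)
    for lo,hi in((-300,13),(13,300)):
        q=B[m&(B[...,1]>lo)&(B[...,1]<hi)]
        if len(q): print("rim z",np.median(q[:,2]).round(1),"y",np.percentile(q[:,1],[1,99]).round(1),"x",np.percentile(q[:,0],[1,99]).round(1))
    return B
E
python3 - <<'E'
from h import *
s=read_state();print(s["force"],s["eef_pos"]); B=rims(get_image("top"))
E
```

```text
[ 1.02357909 -2.94979247 -0.8381509 ] [ 466.0239648  -154.64461651  300.4141135 ]
rim z 158.8 y [-163.9  -47.8] x [-69.3  70.5]
rim z 146.0 y [128.1 245. ] x [-70.   69.6]
```

{"name": "jog_arm", "arguments": {
  "steps": [
    [-1, 0.012, 0, 0.001, 0, 0, 0],
    [-1, 0.0118, 0, 0.0016, 0, 0, 0],
    [-1, 0.0117, 0, 0.0024, 0, 0, 0],
    [-1, 0.0116, 0, 0.003, 0, 0, 0],
    [-1, 0.0113, 0, 0.0038, 0, 0, 0],
    [-1, 0.011, 0, 0.0044, 0, 0, 0],
    [-1, 0.0108, 0, 0.0052, 0, 0, 0],
    [-1, 0.0106, 0, 0.0058, 0, 0, 0],
    [-1, 0, 0, 0, 0, 0, 0]
  ]
}}

```text
clock: 6.88
eef_pos: [471.2, -109.5, 286.8]
tool_rot: [-3.141, -0.001, 1.462]
force: [-0.0, -0.1, -0.2]
width: 0.2
gripper_force: 0.0
```

Run:
```python
from h import *
s=read_state();print(s["force"],s["eef_pos"]); B=rims(get_image("top"))
```

```text
[-0.02457247 -0.05470687 -0.23568589] [ 471.19922509 -109.5010133   286.75907575]
rim z 146.2 y [-119.4   -2. ] x [-69.4  70.1]
rim z 146.0 y [127.8 244.7] x [-70.   69.7]
```

{"name": "jog_arm", "arguments": {
  "steps": [
    [-1, 0.008, 0, 0.0054, 0, 0, 0],
    [-1, 0.008, 0, 0.0056, 0, 0, 0],
    [-1, 0.006, 0, 0.0042, 0, 0, 0],
    [-1, 0.004, 0, 0.003, 0, 0, 0],
    [-1, 0.002, 0, 0.001, 0, 0, 0],
    [-1, 0, 0, 0, 0, 0, 0]
  ]
}}

```text
clock: 7.68
eef_pos: [472.5, -96.3, 277.4]
tool_rot: [-3.141, -0.0, 1.461]
force: [0.1, -0.1, -0.3]
width: 0.2
gripper_force: 0.2
```

Run:
```python
from h import *
s=read_state();print(s["force"],s["eef_pos"]); B=rims(get_image("top"))
```

```text
[ 0.06024258 -0.14723966 -0.30152686] [472.5279687  -96.27373876 277.41981757]
rim z 138.0 y [-105.5    9.4] x [-69.6  70.2]
rim z 145.9 y [127.7 245.1] x [-70.   69.7]
```

{"name": "jog_arm", "arguments": {
  "steps": [
    [-1, 0.002, 0, 0.001, 0, 0, 0],
    [-1, 0.002, 0, 0.001, 0, 0, 0],
    [-1, 0, 0, 0, 0, 0, 0]
  ]
}}

```text
clock: 8.1
eef_pos: [472.7, -94.3, 276.4]
tool_rot: [-3.141, -0.0, 1.461]
force: [0.5, -1.1, -1.7]
width: 0.0
gripper_force: 0.6
```

{"name": "jog_arm", "arguments": {
  "steps": [
    [-1, 0.002, 0, 0.001, 0, 0, 0],
    [-1, 0.001, 0, 0.0005, 0, 0, 0],
    [-1, 0, 0, 0, 0, 0, 0]
  ]
}}

```text
clock: 8.48
eef_pos: [472.8, -93.7, 276.0]
tool_rot: [3.141, 0.001, 1.46]
force: [-2.5, -4.8, 3.6]
width: 0.4
gripper_force: 2.5
```

Run:
```python
from h import *
s=read_state();print(s["force"],s["eef_pos"]); B=rims(get_image("top"))
```

```text
[-2.52901957 -4.75271217  3.61112126] [472.82927036 -93.71778582 275.98562796]
rim z 135.9 y [-103.    11.2] x [-69.5  70.3]
rim z 145.9 y [127.4 244.8] x [-69.9  69.7]
```

{"name": "jog_arm", "arguments": {
  "steps": [
    [-1, 0.002, 0, 0.0005, 0, 0, 0],
    [-1, 0, 0, 0, 0, 0, 0]
  ]
}}

```text
clock: 8.78
eef_pos: [472.8, -93.5, 275.9]
tool_rot: [3.141, 0.002, 1.459]
force: [-2.4, -7.1, 4.4]
width: 0.0
gripper_force: 3.6
```

{"name": "jog_arm", "arguments": {
  "steps": [
    [-1, -0.02, 0, 0, 0, 0, 0],
    [-1, -0.04, 0, 0, 0, 0, 0],
    [-1, 0, 0, -0.08, 0, 0, 0],
    [-1, 0, 0, -0.09, 0, 0, 0],
    [-1, 0, 0, -0.09, 0, 0, 0],
    [-1, 0.06, 0, 0, 0, 0, 0],
    [-1, 0.1, 0, 0, 0, 0, 0],
    [-1, 0.1, 0, 0, 0, 0, 0],
    [-1, 0.1, 0, 0, 0, 0, 0],
    [-1, 0.1, 0, 0, 0, 0, 0]
  ]
}}

```text
clock: 10.02
eef_pos: [494.9, 109.0, 405.5]
tool_rot: [-3.141, -0.001, 1.462]
force: [0.3, -0.9, 0.6]
width: -0.0
gripper_force: 0.0
```

{"name": "jog_arm", "arguments": {
  "steps": [
    [-1, 0.1, 0, 0, 0, 0, 0],
    [-1, 0.1, 0, 0, 0, 0, 0],
    [-1, 0.1, 0, 0, 0, 0, 0],
    [-1, 0.08, 0, 0, 0, 0, 0],
    [-1, 0.036, 0, 0, 0, 0, 0],
    [-1, 0, 0, 0, 0, 0, 0]
  ]
}}

```text
clock: 10.78
eef_pos: [517.6, 314.2, 405.0]
tool_rot: [-3.141, 0.0, 1.463]
force: [-0.2, -1.3, 0.3]
width: 0.0
gripper_force: 0.0
```

Run:
```python
from h import *
s=read_state();print(s["force"],s["eef_pos"],s["tool_rot"]); im=get_image("top");B=rims(im);save(im,"top2.png")
p=np.array(s["eef_pos"][:2])-[486.9,21.7]; print("rel",p@[.994,-.11],p@[.11,.994])
a=cv2.imread("pics/top2.png")[150:290,190:430]; cv2.imwrite("pics/crop2.png",cv2.resize(a,None,fx=3.3,fy=3.3,interpolation=cv2.INTER_CUBIC))
```

```text
[-0.20914183 -1.30395178  0.27811914] [517.55051351 314.15872691 405.0159328 ] [-3.14068953e+00  4.58216112e-04  1.46267864e+00]
rim z 136.0 y [-103.2   11.2] x [-69.5  70.3]
rim z 145.8 y [115.9 244.9] x [-70.   69.8]
rel -1.7038495326423018 294.07553103086343
```

View pics/crop2.png

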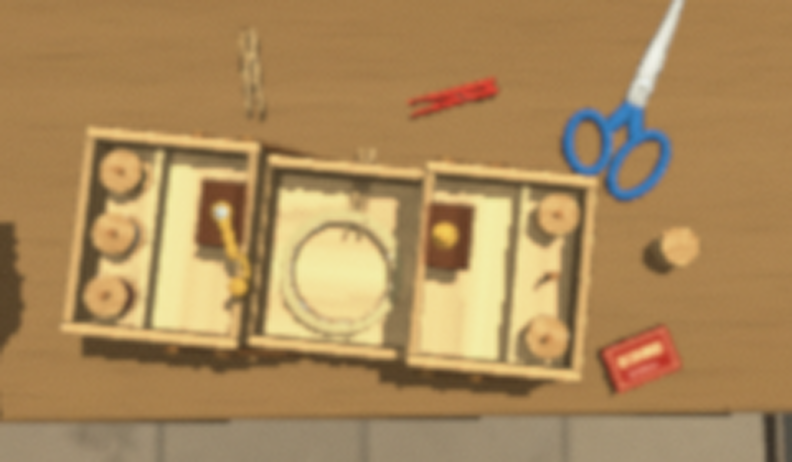

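The crop shows the right tray home, its outer wall at about x=590, with the loose spool and matchbox to its right untouched. Next is the left tray.

{"name": "jog_arm", "arguments": {
  "steps": [
    [-1, 0, 0, 0.076, 0, 0, 0],
    [-1, 0, 0, 0.076, 0, 0, 0],
    [-1, 0, 0, 0.076, 0, 0, 0],
    [-1, -0.03, 0, 0, 0, 0, 0],
    [-1, -0.02, 0, 0, 0, 0, 0],
    [-1, -0.015, 0, 0, 0, 0, 0],
    [-1, -0.01, 0, -0.001, 0, 0, 0],
    [-1, 0, 0, 0, 0, 0, 0]
  ]
}}

```text
clock: 11.82
eef_pos: [514.2, 276.9, 293.2]
tool_rot: [3.14, -0.002, 1.461]
force: [0.4, 1.4, 1.3]
width: -0.3
gripper_force: 0.9
```

{"name": "jog_arm", "arguments": {
  "steps": [
    [-1, -0.0104, 0, -0.0058, 0, 0, 0],
    [-1, -0.0108, 0, -0.0052, 0, 0, 0],
    [-1, -0.0112, 0, -0.0046, 0, 0, 0],
    [-1, -0.0114, 0, -0.0038, 0, 0, 0],
    [-1, -0.0116, 0, -0.0032, 0, 0, 0],
    [-1, -0.0118, 0, -0.0025, 0, 0, 0],
    [-1, -0.0118, 0, -0.0018, 0, 0, 0],
    [-1, -0.012, 0, -0.001, 0, 0, 0],
    [-1, -0.012, 0, 0, 0, 0, 0]
  ]
}}

```text
clock: 12.95
eef_pos: [507.8, 224.5, 305.6]
tool_rot: [-3.141, 0.001, 1.461]
force: [1.1, 2.9, -0.7]
width: 0.1
gripper_force: 1.3
```

Run:
```python
from h import *
s=read_state();print(s["force"],s["eef_pos"]); B=rims(get_image("top"))
```

```text
[ 1.13343211  2.86148653 -0.65725549] [507.76044273 224.518609   305.6483013 ]
rim z 136.1 y [-103.1   11.2] x [-69.6  70.2]
rim z 159.0 y [ 74.  190.9] x [-69.9  69.9]
```

{"name": "jog_arm", "arguments": {
  "steps": [
    [-1, -0.012, 0, 0.001, 0, 0, 0],
    [-1, -0.0118, 0, 0.0016, 0, 0, 0],
    [-1, -0.0117, 0, 0.0024, 0, 0, 0],
    [-1, -0.0116, 0, 0.003, 0, 0, 0],
    [-1, -0.0113, 0, 0.0038, 0, 0, 0],
    [-1, -0.011, 0, 0.0044, 0, 0, 0],
    [-1, -0.0108, 0, 0.0052, 0, 0, 0],
    [-1, -0.0106, 0, 0.0058, 0, 0, 0],
    [-1, 0, 0, 0, 0, 0, 0]
  ]
}}

```text
clock: 14.12
eef_pos: [503.1, 179.2, 292.0]
tool_rot: [-3.141, 0.001, 1.46]
force: [-0.1, -0.3, 0.1]
width: -0.1
gripper_force: 0.0
```

Run:
```python
from h import *
s=read_state();print(s["force"],s["eef_pos"]); B=rims(get_image("top"))
```

```text
[-0.07769746 -0.26251177  0.09644856] [503.08961365 179.16328286 292.03494266]
rim z 136.1 y [-102.9   11.2] x [-69.6  70.3]
rim z 145.3 y [ 28.8 145. ] x [-69.8  69.8]
```

{"name": "jog_arm", "arguments": {
  "steps": [
    [-1, -0.008, 0, 0.0054, 0, 0, 0],
    [-1, -0.007, 0, 0.0056, 0, 0, 0],
    [-1, -0.005, 0, 0.0042, 0, 0, 0],
    [-1, -0.004, 0, 0.003, 0, 0, 0],
    [-1, -0.002, 0, 0.001, 0, 0, 0],
    [-1, -0.002, 0, 0.001, 0, 0, 0],
    [-1, 0, 0, 0, 0, 0, 0]
  ]
}}

```text
clock: 15.05
eef_pos: [501.5, 166.1, 282.2]
tool_rot: [-3.141, 0.0, 1.461]
force: [-0.2, 0.4, 0.6]
width: -0.2
gripper_force: 0.1
```

Run:
```python
from h import *
s=read_state();print(s["force"],s["eef_pos"]); B=rims(get_image("top"))
```

```text
[-0.23867667  0.36909713  0.62378941] [501.4923479  166.06958531 282.2046719 ]
rim z 136.1 y [-102.9   11.2] x [-69.6  70.2]
rim z 136.8 y [ 15.9 132.4] x [-69.8  69.8]
```

{"name": "jog_arm", "arguments": {
  "steps": [
    [-1, -0.002, 0, 0.001, 0, 0, 0],
    [-1, -0.002, 0, 0.001, 0, 0, 0],
    [-1, 0, 0, 0, 0, 0, 0]
  ]
}}

```text
clock: 15.48
eef_pos: [501.5, 165.1, 281.5]
tool_rot: [3.141, -0.002, 1.462]
force: [0.7, 4.9, 1.8]
width: 0.2
gripper_force: 2.2
```

{"name": "jog_arm", "arguments": {
  "steps": [
    [-1, -0.002, 0, 0.0005, 0, 0, 0],
    [-1, -0.001, 0, 0.0005, 0, 0, 0],
    [-1, 0, 0, 0, 0, 0, 0]
  ]
}}

```text
clock: 15.85
eef_pos: [501.4, 164.7, 281.4]
tool_rot: [3.141, -0.003, 1.463]
force: [-0.6, 7.7, 4.7]
width: 0.3
gripper_force: 3.8
```

Run:
```python
from h import *
s=read_state();print(s["force"],s["eef_pos"]); B=rims(get_image("top"))
```

```text
[-0.58221342  7.72245621  4.69130539] [501.42617763 164.68997074 281.41501397]
rim z 136.0 y [-103.    11.2] x [-69.6  70.2]
rim z 136.2 y [ 15.1 132.4] x [-69.7  70. ]
```

{"name": "jog_arm", "arguments": {
  "steps": [
    [-1, 0.02, 0, 0, 0, 0, 0],
    [-1, 0.04, 0, 0, 0, 0, 0],
    [-1, 0, 0, -0.08, 0, 0, 0],
    [-1, 0, 0, -0.08, 0, 0, 0],
    [-1, 0, 0, 0, 0, 0, 0]
  ]
}}

```text
clock: 16.52
eef_pos: [505.6, 193.5, 363.2]
tool_rot: [3.136, -0.002, 1.462]
force: [-0.4, -1.1, -0.4]
width: -0.3
gripper_force: 0.0
```

Run:
```python
from h import *
s=read_state();print(s["force"],s["eef_pos"],s["tool_rot"]); im=get_image("top");B=rims(im);save(im,"top3.png")
x0,y0=255,190
a=im["pixels"][y0:y0+80,x0:x0+130][...,::-1]; cv2.imwrite("pics/crop3.png",cv2.resize(a,None,fx=6,fy=6,interpolation=cv2.INTER_CUBIC))
B=B-[0,13.6,0]
m=(abs(B[...,0])<75)&(abs(B[...,1])<75)&(B[...,2]>139)&(B[...,2]<175)
v,u=np.where(m)
for p in zip(u,v,B[m].round(1).tolist()): print(p[0],p[1],p[2])
```

```text
[-0.44346963 -1.08037048 -0.44813655] [505.5857243  193.47716828 363.19972085] [ 3.13640536e+00 -2.30340795e-03  1.46177423e+00]
rim z 135.9 y [-103.1   11.2] x [-69.6  70.1]
rim z 136.3 y [ 15.2 132.1] x [-69.8  69.8]
290 196 [67.7, 66.0, 140.0]
297 197 [67.0, 50.0, 140.1]
301 197 [68.0, 41.1, 139.1]
317 200 [64.7, 4.3, 139.2]
323 200 [66.0, -9.2, 139.4]
328 201 [64.9, -20.7, 139.2]
335 201 [66.3, -36.4, 140.4]
316 202 [60.0, 6.1, 139.2]
333 202 [63.7, -32.2, 139.5]
348 203 [64.7, -66.1, 140.8]
321 204 [56.5, -5.6, 139.7]
305 213 [32.7, 28.4, 139.0]
310 213 [33.8, 17.1, 139.4]
311 214 [31.7, 14.6, 140.9]
312 214 [32.0, 12.4, 139.1]
316 214 [32.9, 3.4, 139.5]
333 214 [36.6, -34.7, 139.3]
309 215 [29.1, 18.9, 139.7]
313 215 [29.9, 9.9, 141.0]
307 216 [26.3, 23.1, 140.2]
308 216 [26.4, 20.9, 141.9]
309 216 [26.8, 18.7, 140.1]
313 216 [27.7, 9.7, 139.4]
306 217 [23.8, 25.1, 141.4]
307 217 [24.1, 22.9, 140.7]
308 217 [24.1, 20.6, 143.5]
310 217 [24.6, 16.1, 142.6]
325 217 [28.1, -17.4, 139.5]
327 217 [28.6, -21.9, 139.4]
305 218 [21.4, 27.2, 140.0]
306 218 [21.4, 24.8, 143.9]
307 218 [21
[... 3145 characters left out ...]
.7, 160.8]
315 241 [-27.6, -0.4, 161.1]
316 241 [-27.4, -2.6, 161.7]
312 242 [-30.4, 5.8, 162.9]
313 242 [-30.2, 3.7, 164.6]
314 242 [-30.0, 1.5, 162.5]
315 242 [-29.8, -0.7, 163.5]
316 242 [-29.6, -2.8, 162.5]
312 243 [-32.6, 5.6, 163.6]
313 243 [-32.4, 3.5, 161.9]
314 243 [-32.1, 1.3, 162.3]
315 243 [-31.9, -0.9, 162.4]
312 244 [-34.9, 5.7, 139.5]
314 244 [-34.3, 1.1, 161.7]
311 251 [-50.6, 6.4, 139.9]
311 252 [-52.8, 6.2, 139.0]
314 255 [-58.8, -1.2, 139.2]
312 257 [-63.6, 2.8, 139.4]
309 258 [-66.4, 9.3, 139.3]
324 259 [-65.3, -24.2, 140.3]
338 260 [-64.5, -55.5, 139.4]
339 260 [-64.3, -57.7, 140.1]
328 261 [-68.9, -33.5, 139.3]
337 261 [-66.9, -53.5, 139.3]
344 262 [-67.6, -69.2, 139.3]
```

View pics/crop3.png

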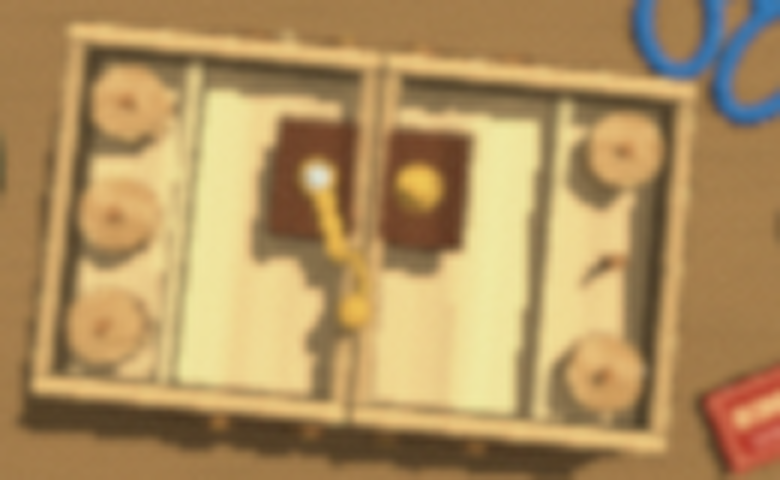

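The crop shows both trays home, the seam at about x=370. The pivot is at (317,177), the knob at (353,310) and the pin head at (420,187). The knob measures box (-29,2), already turned about 0.36 rad. I'll push it on an arc with the tip at z≈154, above the pin head (150) and below the knob top (163).

{"name": "jog_arm", "arguments": {
  "steps": [
    [-1, -0.06, -0.02, 0, 0, 0, 0],
    [-1, -0.08, -0.025, 0, 0, 0, 0],
    [-1, -0.08, -0.02, 0, 0, 0, 0],
    [-1, -0.048, -0.01, 0, 0, 0, 0],
    [-1, 0, 0, 0, 0, 0, -0.09],
    [-1, 0, 0, 0, 0, 0, -0.09],
    [-1, 0, 0, 0, 0, 0, 0]
  ]
}}

```text
clock: 17.45
eef_pos: [452.2, 63.5, 359.7]
tool_rot: [-3.139, -0.0, 1.819]
force: [-0.3, 0.6, -0.2]
width: -0.1
gripper_force: 0.0
```

Run:
```python
from h import *
s=read_state();print(s["force"],s["eef_pos"],s["tool_rot"],s["qpos"]); im=get_image("top");C=cloud(im)
p=np.array(s["eef_pos"][:2])-[488.4,35.2]; print("box",p@[.994,-.11],p@[.11,.994])
B=np.stack([(C[...,:2]-[488.4,35.2])@[.994,-.11],(C[...,:2]-[488.4,35.2])@[.11,.994],C[...,2]],-1)
q=B[(abs(B[...,0]+27)<12)&(abs(B[...,1]-2)<12)&(B[...,2]>155)&(B[...,2]<168)]; print(len(q),q.mean(0))
```

```text
[-0.34206833  0.60783301 -0.23069911] [452.17278106  63.5114227  359.70573096] [-3.13919907e+00 -4.52451728e-04  1.81918085e+00] [-0.40190075  0.44003986  0.27860766  2.09138506 -0.19860789  0.637041
  0.26040764]
box -39.124112128455145 24.15656008220156
0 [nan nan nan]<stdin>:5: RuntimeWarning: Mean of empty slice.
  ret = um.true_divide(
```

{"name": "jog_arm", "arguments": {
  "steps": [
    [-1, 0, 0.003, 0.033, 0, 0, 0],
    [-1, 0, 0, 0.0325, 0, 0, 0],
    [-1, -0.008, 0, 0, 0, 0, 0],
    [-1, -0.006, 0, 0, 0, 0, 0],
    [-1, 0, 0, 0, 0, 0, 0]
  ]
}}

```text
clock: 18.12
eef_pos: [456.0, 56.7, 328.5]
tool_rot: [3.141, 0.0, 1.82]
force: [-0.2, 0.5, -0.2]
width: -0.1
gripper_force: 0.0
```

{"name": "jog_arm", "arguments": {
  "steps": [
    [-1, 0, 0, 0.003, 0, 0, 0],
    [-1, -0.0128, -0.0033, 0, 0, 0, -0.0605],
    [-1, -0.0128, -0.0033, 0, 0, 0, -0.0605],
    [-1, -0.0128, -0.0033, 0, 0, 0, -0.0605],
    [-1, -0.0128, -0.0033, 0, 0, 0, -0.0605],
    [-1, 0, 0, 0, 0, 0, 0]
  ]
}}

```text
clock: 18.88
eef_pos: [460.5, 30.8, 326.7]
tool_rot: [3.141, 0.0, 2.303]
force: [-0.1, -0.1, 0.6]
width: 0.0
gripper_force: 0.0
```

```bash
cat >> h.py <<'E'
def knob():
    s=read_state();print(s["force"],s["eef_pos"],s["tool_rot"][2]-1.461)
    p=np.array(s["eef_pos"][:2])-[488.4,35.2]; print("tcp box",p@[.994,-.11],p@[.11,.994])
    for n in ("top","scene"):
        C=cloud(get_image(n)); B=np.stack([(C[...,:2]-[488.4,35.2])@[.994,-.11],(C[...,:2]-[488.4,35.2])@[.11,.994],C[...,2]],-1)
        q=B[(abs(B[...,0]+5)<55)&(abs(B[...,1])<50)&(B[...,2]>155)&(B[...,2]<167)]; print(n,len(q)); print(q.round().tolist()[:25])
E
python3 -c "
from h import *
knob()"
```

```text
[-0.05562482 -0.08531359  0.58779836] [460.51474714  30.79612672 326.69040828] 0.8415236833299045
tcp box -27.233515284500353 -7.44482785820144
top 0
[]
scene 14
[[-41.0, -10.0, 167.0], [-42.0, -13.0, 164.0], [-39.0, -6.0, 166.0], [-37.0, -4.0, 163.0], [-41.0, -3.0, 166.0], [-29.0, 4.0, 163.0], [-32.0, 4.0, 165.0], [-34.0, 3.0, 165.0], [-36.0, -1.0, 161.0], [-37.0, -4.0, 159.0], [-40.0, -5.0, 160.0], [-32.0, 4.0, 160.0], [-33.0, -0.0, 156.0], [-36.0, -1.0, 158.0]]
```

{"name": "jog_arm", "arguments": {
  "steps": [
    [-1, -0.0128, -0.0033, 0, 0, 0, -0.0605],
    [-1, -0.0128, -0.0033, 0, 0, 0, -0.0605],
    [-1, -0.0128, -0.0033, 0, 0, 0, -0.0605],
    [-1, -0.0128, -0.0033, 0, 0, 0, -0.0605],
    [-1, -0.0128, -0.0033, 0, 0, 0, -0.0605],
    [-1, 0, 0, 0, 0, 0, 0]
  ]
}}

```text
clock: 19.73
eef_pos: [482.1, 6.8, 326.5]
tool_rot: [3.141, 0.0, 2.907]
force: [0.2, 1.5, -0.1]
width: 0.0
gripper_force: 0.0
```

```bash
python3 -c "
from h import *
knob()
im=get_image('top'); a=im['pixels'][190:270,255:385][...,::-1]; cv2.imwrite('pics/crop4.png',cv2.resize(a,None,fx=6,fy=6,interpolation=cv2.INTER_CUBIC))"
```

```text
[ 0.16504555  1.5055562  -0.1136936 ] [482.11002399   6.8394629  326.46160483] 1.4461917908831297
tcp box -3.1325770776690027 -28.882271239722034
top 0
[]
scene 23
[[19.0, -32.0, 158.0], [13.0, -26.0, 166.0], [17.0, -27.0, 160.0], [13.0, -25.0, 163.0], [10.0, -26.0, 164.0], [12.0, -24.0, 160.0], [11.0, -29.0, 155.0], [-15.0, -32.0, 165.0], [-14.0, -28.0, 165.0], [-15.0, -33.0, 160.0], [3.0, -18.0, 162.0], [-4.0, -17.0, 167.0], [-6.0, -18.0, 167.0], [-11.0, -21.0, 167.0], [-15.0, -25.0, 164.0], [-17.0, -29.0, 161.0], [-3.0, -19.0, 160.0], [-6.0, -18.0, 163.0], [-9.0, -20.0, 162.0], [-13.0, -24.0, 160.0], [-16.0, -24.0, 161.0], [-10.0, -17.0, 162.0], [-14.0, -21.0, 159.0]]
```

View pics/crop4.png

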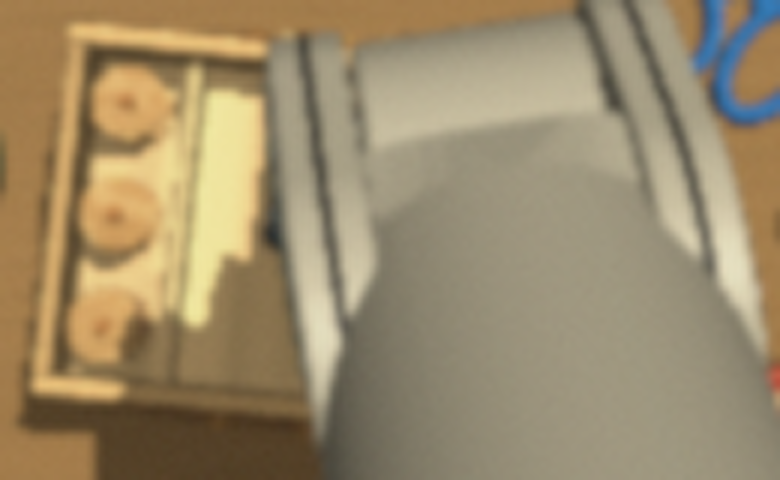

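The arm hides the hook in the top view. The scene depth puts the knob just ahead of the finger at about box (15,-29), so I carry on to the stop.

{"name": "jog_arm", "arguments": {
  "steps": [
    [-1, -0.0064, -0.0017, 0, 0, 0, -0.03],
    [-1, -0.0064, -0.0017, 0, 0, 0, -0.03],
    [-1, 0, 0, 0, 0, 0, 0]
  ]
}}

```text
clock: 20.25
eef_pos: [487.8, 4.1, 326.5]
tool_rot: [3.141, -0.0, 3.028]
force: [-0.4, 0.1, -0.0]
width: 0.1
gripper_force: 0.0
```

{"name": "jog_arm", "arguments": {
  "steps": [
    [-1, -0.003, 0, 0, 0, 0, 0],
    [-1, 0, 0, 0, 0, 0, 0]
  ]
}}

```text
clock: 20.5
eef_pos: [488.9, 3.9, 326.4]
tool_rot: [-3.141, -0.001, 3.029]
force: [-1.2, 1.1, 1.2]
width: -0.2
gripper_force: 0.9
```

{"name": "jog_arm", "arguments": {
  "steps": [
    [-1, -0.002, 0, 0, 0, 0, 0],
    [-1, 0, 0, 0, 0, 0, 0]
  ]
}}

```text
clock: 20.75
eef_pos: [489.5, 3.8, 326.3]
tool_rot: [-3.141, -0.003, 3.03]
force: [-5.3, 1.5, 2.3]
width: 0.3
gripper_force: 2.4
```

{"name": "jog_arm", "arguments": {
  "steps": [
    [-1, 0.01, 0, 0, 0, 0, 0],
    [-1, 0.02, 0, 0, 0, 0, 0],
    [-1, 0, 0, -0.08, 0, 0, 0],
    [-1, 0, 0, -0.1, 0, 0, 0],
    [-1, 0, 0.08, 0, 0, 0, 0],
    [-1, 0, 0.1, 0, 0, 0, 0],
    [-1, 0, 0.1, 0, 0, 0, 0],
    [-1, 0, 0.1, 0, 0, 0, 0],
    [-1, 0, 0.08, 0, 0, 0, 0],
    [-1, 0, 0, 0, 0, 0, 0]
  ]
}}

```text
clock: 22.0
eef_pos: [500.4, 237.6, 416.5]
tool_rot: [3.139, 0.001, 3.036]
force: [0.1, 0.8, -0.5]
width: -0.2
gripper_force: 0.0
```

```bash
python3 -c "
from h import *
knob(); im=get_image('top'); rims(im)
a=im['pixels'][190:270,255:385][...,::-1]; cv2.imwrite('pics/crop5.png',cv2.resize(a,None,fx=6,fy=6,interpolation=cv2.INTER_CUBIC))"
```

```text
[ 0.09083331  0.75973684 -0.47755941] [500.36281959 237.61317987 416.4814838 ] 1.5748721801579892
tcp box -10.374407114285 202.51461094101393
top 27
[[26.0, -28.0, 161.0], [26.0, -30.0, 162.0], [26.0, -33.0, 161.0], [23.0, -26.0, 163.0], [23.0, -28.0, 164.0], [23.0, -31.0, 164.0], [24.0, -33.0, 162.0], [24.0, -35.0, 164.0], [21.0, -26.0, 165.0], [21.0, -29.0, 164.0], [21.0, -31.0, 161.0], [22.0, -33.0, 162.0], [22.0, -35.0, 162.0], [19.0, -27.0, 165.0], [19.0, -29.0, 163.0], [19.0, -31.0, 163.0], [19.0, -33.0, 165.0], [20.0, -35.0, 163.0], [20.0, -38.0, 161.0], [17.0, -27.0, 162.0], [17.0, -29.0, 163.0], [17.0, -31.0, 163.0], [17.0, -33.0, 166.0], [18.0, -36.0, 160.0], [15.0, -29.0, 161.0]]
scene 20
[[24.0, -35.0, 165.0], [21.0, -37.0, 164.0], [18.0, -37.0, 166.0], [25.0, -30.0, 165.0], [22.0, -32.0, 165.0], [19.0, -31.0, 167.0], [17.0, -35.0, 164.0], [16.0, -38.0, 161.0], [25.0, -31.0, 160.0], [17.0, -28.0, 167.0], [14.0, -34.0, 162.0], [23.0, -27.0, 161.0], [21.0, -29.0, 160.0], [17.0, -27.0, 163.0], [15.0, -29.0, 162.0], [13.0, -32.0, 160.0], [20.0, -26.0, 158.0], [13.0, -26.0, 162.0], [19.0, -25.0, 157.0], [15.0, -23.0, 156.0]]
rim z 136.1 y [-103.1   11.2] x [-69.6  70.2]
rim z 136.1 y [ 15.9 132.1] x [-69.8  69.8]
```

View pics/crop5.png

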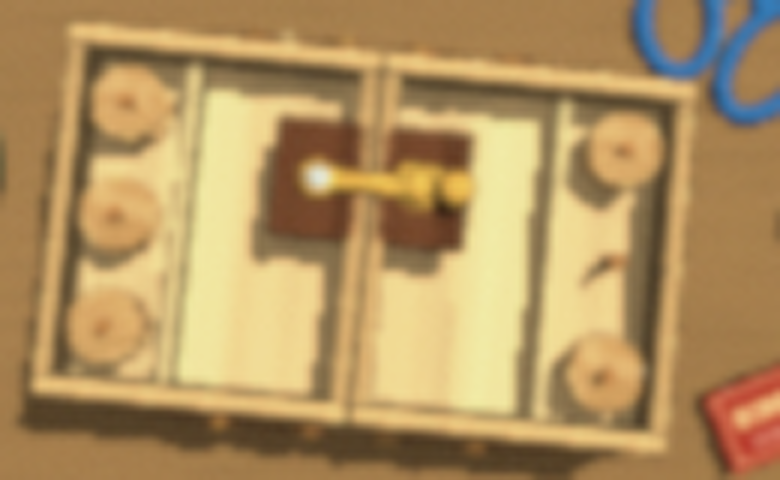

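The hook runs straight across the seam from the pivot (317,177) through the pin (420,187) to the knob (455,185), and it stopped against its stop at about 5 N. Both trays are home and nothing has shifted, so I'm handing in.

```bash
python3 -c "
from cell import *
print(finish_job())"
```

```text
the job is handed in; nothing more can be done
None
```

The sewing box is closed: both trays are home, the brass hook is pushed round to its stop over the pin, and the job was handed in at about 22 s; the box stayed in place and nothing lying round it was touched.

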